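Fit up a cross tube on the welding fixture

ROBOT

A 6-joint arm with a two-finger parallel gripper is mounted at the origin on the work surface. World frame = base frame: x ahead of the robot, y to its left, z up, the work surface at z = 0. Lengths are in mm, angles in rad, forces in N, time in s.
With the tool pointing down it reaches from about 400 to 925 mm from the base axis. Payload 12.5 kg.
Tool frame: the origin (TCP) lies on the mounting face of the last link; the fingertips stand 190 mm ahead of it and the grasp point (between the pads) lies 171 mm ahead of it (env.tcp_to_tips is the distance from the TCP to the fingertips, in mm); x points along the fingers, y is the direction in which the jaws open and shut, and the axes are right-handed (so a half turn about x gives the same grasp; the last joint's range is limited). The gripper opens to 95 mm and grips with 3 to 60 N. Pads are 20 mm wide; open, the fingers measure 119 mm over their backs; the gripper's body (75 mm by 180 mm) begins 59 mm behind the grasp point.
Start: joints at [1.113, 0.491, 1.559, -0, 1.092, -0.106], TCP at [215.344, 586.73, 404.761] pointing down, gripper open.
Joint ranges: [-3.1, 3.1], [-0.84, 2.19], [0.05, 2.79], [-1.13, 4.28], [0.06, 2.93], [-2.69, 2.69]. Speed limits (rad/s): [2.22, 2.22, 2.79, 3.14, 3.14, 3.14].

INTERFACE

Orientations are given as [roll, pitch, yaw] about the fixed x, y, z axes, in that order (R = Rz(yaw) Ry(pitch) Rx(roll)).
In Python, from cell import monitor, cams, job, env gives the robot as it stands. The module is installed in compiled form; this text tells all that it offers.
- The arm moves only by the tool apply_moves, never from a script. Its argument "series" is a list of rows, each a list of 3 entries, a list of its own where there are three numbers: the closure, from -1 (fully open) to 1 (shut), so that 0 is half open, then the shift along the tool's x, y, z in cm, then the turn about the tool's x in rad. A call has 1 to 20 rows; each row is the pose to reach, as a shift and turn from the pose commanded when the call began, along the tool's axes at that moment; what a row does not reach only later rows make up. A row lasts 1/8 s, in which the tool goes at most 62.5 mm and 10.7 degrees, less where a joint would pass 70% of its speed; a pose out of reach is approached as far as the arm can. A call with a gripper value outside its range is refused whole. The fingers move at their own pace and stop on an object; the grip force is fixed at half the most. Time passes only in rows, so rows that repeat a pose let the fingers close. It gives the time, the measured TCP pose, the force and the opening at its end, in the units of the state.
- monitor.state(): the state, without advancing time (a new reading comes with each control period).
- cams.read_camera(name): name is "scene" or "side" or "wrist"; returns a dict with "image" (480x640x3 uint8, red, green, blue), "fx", "fy", "cx", "cy" (pixels), "position" and "orientation" of the camera in the world. Camera axes: x right, y down, z forward; pixel columns grow to the right and rows downward; lengths in mm; the calibration is good to about 2 mm. A picture is of the moment at which its call begins. There is no depth.
- job.job_done(): hands the job in, once; it reports no verdict.
The state is a dict: "t": time; "joints": joint angles; "qvel": joint speeds; "tau": joint torques, N m; "eef_pos": TCP position; "tcp_rot": TCP orientation; "ft_force": force on the tool from outside, world axes, zero at the start; "moment": the same for the moment, N m; "opening": opening from 0.0 (shut) to 1.0 (fully open).
Only numpy, scipy, OpenCV 4.12 (cv2) and the standard library are available. Lean on these libraries where they do the work, as an engineer would, in place of code of your own. Each camera call takes 0.05 s, during which the arm holds its last target. There are 200 camera calls.

TASK

Fit up the loose cross tube for tack welding: with the fingertips, push it back flat against the fence of the fixture plate and along the fence until its end butts against the clamped rail, and slide the red welding square snugly into the inside corner so that it sits flush against both the cross tube and the rail. Only push: do not lift or tip the tube or the square, leave the other things where they are, and finish with the hand clear.

Things in the scene. Friction and masses are not known exactly. Their poses are not given: they have to be found in the camera images.
- plate: Steel welding fixture plate fixed on the bench, 16 mm thick: its top, at z = +16 mm, is what the work slides on (the dark 16 mm holes are smooth to slide over). Origin on the underside; it spans x -160 to +180, y -310 to +310 mm of its frame. Plate, fence and rail never move.
- fence_face (a point): Middle of the front face (towards the robot) of the blue fence bar on the plate, at the level of the plate's top. The face is the plane x = 0 of this frame (x = +130 mm of the plate's), runs along y from -280 to +280 mm and stands 50 mm high. Axes parallel to the plate's.
- rail: Dark steel square tube 40 x 40 mm, 280 mm long, clamped at the left (+y) part of the plate by two red-handled toggle clamps that stand on its +y side and reach over its top, up to 80 mm above the plate. It lies along the plate's x axis, far end touching the fence. Origin: centre of its underside, on the plate's top; axes parallel to the plate's.
- rail_face (a point): Middle of the rail's face that the work butts against, at the level of the plate's top: the plane y = 0 of this frame (y = -20 mm of the rail's), facing -y, from x = -140 mm to +140 mm (where it meets the fence), 40 mm high.
- tube_center (a point): Centre of the loose cross tube: dark steel, square 40 x 40 mm, 160 mm long, about 0.4 kg, 20 mm above the plate's top. y runs along it (ends at -80 and +80 mm), x across (faces at -20 and +20 mm). At the start its +x face looks roughly to the fence and its +y end to the rail, yawed up to 0.3 rad, its centre 80 to 100 mm from the fence's face, its end 45 to 165 mm from the rail.
- square_center (a point): Reference point, half-way up (11 mm), of the red welding square (magnet off, about 0.45 kg): a flat triangle 22 mm thick with a 90 degree corner, 90 mm legs, blunt tips and a 14 mm high black knob on top. Its leg faces are x = +30 mm (goes against the tube) and y = +30 mm (goes against the rail). It starts at the right front, yawed up to 0.3 rad; seated, its axes are parallel to the plate's.
- square_corner (a point): Theoretical right-angle corner of the welding square, half-way up, at x = y = +30 mm from square_center. The leg faces run from 5 to 72 mm from it along -x and -y. Seated, it lies where the tube's front face meets the rail's face.
- square_slope (a point): Middle of the welding square's long sloping side, half-way up, at x = y = -15 mm from square_center. That side is flat, 91 mm long, 22 mm high, at 45 degrees to both legs, and faces away from the corner (-x -y).
- bolt: Bystander: a fixture bolt standing head-down on the plate, head 28 mm across, 46 mm high. Origin on its underside.
- spacer: Bystander: a brass spacer ring standing on the plate near its right edge, 38 mm across, 25 mm high. Origin on its underside.
- spray: Bystander: a spray can on the bench left of the plate, 65 mm across, 190 mm high or a little more. Origin on its underside.
- jar: Bystander: an amber jar on the bench left of the plate, 76 mm across, 85 mm high. Origin on its underside.
- hammer: Bystander: a hammer lying on the bench right of the plate. Origin on its underside.
- wbrush: Bystander: a brush lying on the bench right of the plate. Origin on its underside.
- tape: Bystander: a blue roll of tape lying on the bench left of the plate, 90 mm across, 25 mm high. Origin on its underside.
Mind the look-alikes: they are no part of the job. Of the things that look like the part that bears tube_center, the smaller one is meant. Of the things that look like the part that bears square_center, the smaller one is meant.

How it is judged:
By the outcome, as a careful person would: the job done as asked, in the order asked, and still so for the second after the job is handed in, with the robot touching nothing.
It also fails if it takes over 67 s, if anything falls off the work surface, if the arm or the gripper's body presses on something with over 40 N, if the wrist force passes 120 N, or if a joint passes its speed limit or range.

## Working session

There is one attempt and no reset: what is moved stays moved. The work goes in short steps, Python scripts to look and compute and a tool call to move; the robot and the scene stay as the last step left them, time stands still between calls to the robot, and variables do not carry over. Pictures are saved under pics/ and viewed, about 8 in all and at most 12, crops included, and the job is handed in when it is done.

Besides the shell and the picture viewer there is one more tool, called as a command line: name --argument value ..., lists and objects as JSON in quotes. apply_moves: Moves the arm, as the interface text tells. Its arguments: {"type":"object","properties":{"series":{"type":"array"}},"required":["series"]}

```bash
mkdir -p pics
cat > h.py <<'E'
import numpy as np, cv2
from scipy.spatial.transform import Rotation as R
from cell import monitor, cams, job, env
def shot(n,f=None):
    c=cams.read_camera(n)
    if f: cv2.imwrite('pics/'+f,cv2.cvtColor(c['image'],cv2.COLOR_RGB2BGR))
    return c
def rot(c):
    o=np.array(c['orientation'],float)
    return o if o.shape==(3,3) else (R.from_euler('xyz',o).as_matrix() if o.size==3 else R.from_quat(o).as_matrix())
def ray(c,uv,z):
    uv=np.atleast_2d(np.array(uv,float))
    d=np.c_[(uv[:,0]-c['cx'])/c['fx'],(uv[:,1]-c['cy'])/c['fy'],np.ones(len(uv))]@rot(c).T
    p=np.array(c['position']); return p+d*((z-p[2])/d[:,2])[:,None]
def proj(c,P):
    q=(np.atleast_2d(P)-np.array(c['position']))@rot(c)
    return q[:,:2]/q[:,2:]*[c['fx'],c['fy']]+[c['cx'],c['cy']]
E
python3 - <<'E'
from h import *
for n in ['scene','side','wrist']:
    c=shot(n,n+'0.png'); print(n,c['position'],c['orientation'],c['fx'],c['cx'],c['cy'])
print(monitor.state())
E
```

```text
scene [1078.38265532  187.29993345  939.26078914] [-2.50068802  0.015196    1.8642339 ] 472.8790066707991 324.6999924112061 228.9703586664245
side [ 133.91770168 -818.67578383  932.12882494] [-2.35604379 -0.01054852 -0.35310302] 542.4524030368638 318.9997886575791 238.34274382346464
wrist [139.6337679  616.12373489 383.66797133] [2.85140139e+00 2.54400189e-04 1.21916398e+00] 363.3405002188647 324.83984097756974 231.12272592776728
{'t': 0.15, 'joints': array([ 1.11340199e+00,  4.91423014e-01,  1.55929210e+00,  3.58953666e-06,
        1.09165533e+00, -1.05571079e-01]), 'qvel': array([ 0.00033413, -0.00293949, -0.00014654, -0.00076564,  0.0002383 ,
       -0.0006478 ]), 'tau': array([ 1.50608841e-03, -6.12900066e+01, -2.58283728e+01,  6.92699058e-02,
        4.72174119e-02, -4.45287174e-05]), 'eef_pos': array([215.33865296, 586.72220734, 404.30070491]), 'tcp_rot': array([-1.68046105,  1.57001853, -2.03228596]), 'ft_force': array([0.14291794, 0.00236227, 0.47517665]), 'moment': array([-0.05198451,  0.0070262 ,  0.00607639]), 'opening': 1.0004594945919942}
```

View pics/scene0.png

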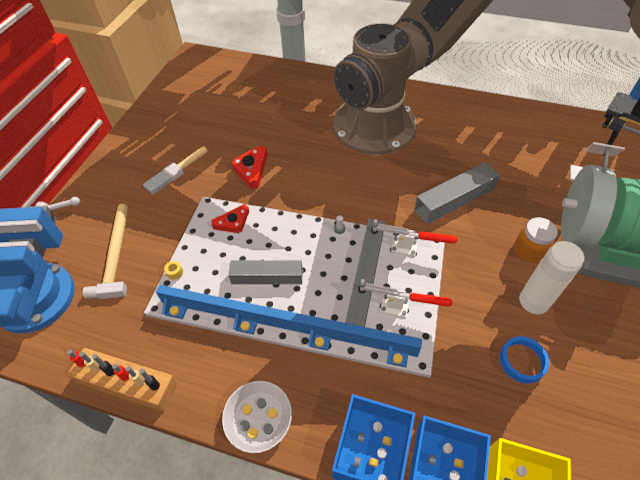

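View pics/side0.png

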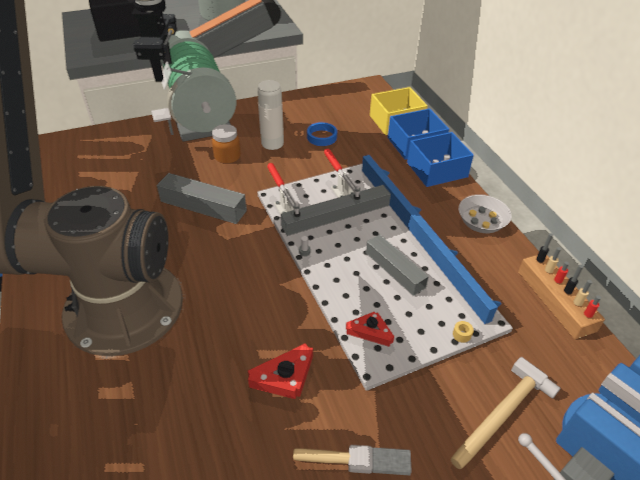

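The scene view shows:
- **Tubes:** one on the plate at (266,272) and a bigger one on the bench at (457,192). The smaller one on the plate is meant.
- **Red squares:** one on the plate at (231,219) and a bigger one on the bench at (250,166). The smaller one on the plate is meant.
- **Other things on the plate:** bolt at (340,226), spacer at (173,270), rail at about (370,260).

Next I'll measure roughly and make an enlarged crop.

Run:
```python
from h import *
c=shot('side'); s=shot('scene')
cv2.imwrite('pics/side_crop.png',cv2.cvtColor(cv2.resize(c['image'][140:400,240:520],None,fx=2.8,fy=2.3,interpolation=cv2.INTER_CUBIC)[:600,:790],cv2.COLOR_RGB2BGR))
print('corners scene',ray(s,[(205,198),(147,314),(430,372),(446,240)],16).round(0))
print('corners side',ray(c,[(368,389),(511,328),(258,192),(365,163)],16).round(0))
print('tube top corners scene',ray(s,[(230,262),(301,262),(302,271),(231,273)],56).round(0))
hsv=cv2.cvtColor(s['image'],cv2.COLOR_RGB2HSV)
for n,k in (('scene',s),('side',c)):
    h=cv2.cvtColor(k['image'],cv2.COLOR_RGB2HSV)
    m=(((h[...,0]<8)|(h[...,0]>172))&(h[...,1]>150)&(h[...,2]>90)).astype(np.uint8)
    for q in cv2.findContours(m,0,1)[0]:
        if cv2.contourArea(q)>250:
            x,y,w,hh=cv2.boundingRect(q)
            if y>120: print(n,(x,y,w,hh),cv2.contourArea(q),ray(k,[(x+w/2,y+hh/2)],30).round(0))
```

```text
corners scene [[ 414. -350.   16.]
 [ 750. -328.   16.]
 [ 703.  277.   16.]
 [ 374.  262.   16.]]
corners side [[ 408. -367.   16.]
 [ 742. -340.   16.]
 [ 369.  252.   16.]
 [ 683.  273.   16.]]
tube top corners scene [[ 598. -192.   56.]
 [ 554.  -40.   56.]
 [ 575.  -31.   56.]
 [ 624. -178.   56.]]
scene (410, 293, 43, 14) 293.5 [[551. 253.  30.]]
scene (418, 231, 40, 13) 264.5 [[383. 242.  30.]]
scene (212, 204, 37, 29) 603.0 [[ 467. -253.   30.]]
scene (232, 145, 36, 45) 940.5 [[ 293. -273.   30.]]
side (247, 343, 66, 56) 2207.5 [[ 263. -283.   30.]]
side (346, 312, 48, 34) 915.5 [[ 462. -253.   30.]]
```

View pics/side_crop.png

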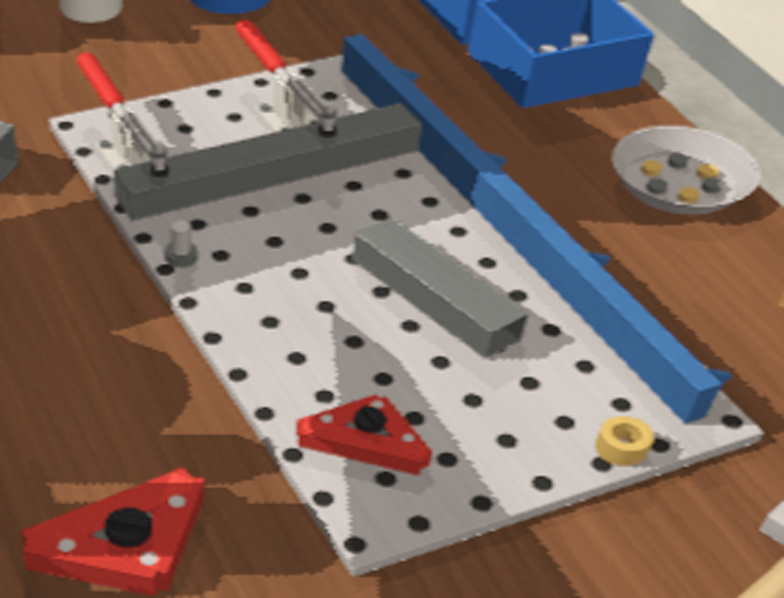

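The crop confirms the picks. The small square sits on the plate at the right front and the large one is on the bench. The small tube is in the middle of the plate. Next I'll work out the move for a wrist view from above.

```bash
cat >> h.py <<'E'
def tool():
    s=monitor.state(); return np.array(s['eef_pos']),R.from_euler('xyz',s['tcp_rot']).as_matrix()
def go(target,jaw=None):
    """cm shift in tool axes to bring TCP to target; turn to bring tool y to world angle jaw (mod pi)"""
    p,M=tool(); d=M.T@(np.array(target)-p)/10
    out=[d.round(2)]
    if jaw is not None:
        a=np.arctan2(M[1,1],M[0,1]); t=-(jaw-a)   # tool x down: + turn lowers the world angle
        out.append(round((t+np.pi/2)%np.pi-np.pi/2,3))
    return out
E
python3 - <<'E'
from h import *
p,M=tool(); print(M.round(3)); print(monitor.state()['joints'])
s=shot('wrist'); print(rot(s).round(2))
print(go([480,-70,404],np.pi/2+.065))
E
```

```text
[[-0.     0.345  0.939]
 [-0.     0.939 -0.345]
 [-1.    -0.    -0.   ]]
[ 1.11339170e+00  4.91194243e-01  1.55914125e+00 -3.17112023e-05
  1.09169423e+00 -1.05622481e-01]
[[ 0.34  0.9   0.27]
 [ 0.94 -0.33 -0.1 ]
 [ 0.    0.29 -0.96]]
[array([  0.07, -52.53,  47.48]), np.float64(-0.417)]
```

apply_moves --series '[[-1,[-7.6,0,0],0],[-1,[-7.6,-50.6,50.0],-0.417],[-1,[-7.6,-50.6,50.0],-0.417],[-1,[-7.6,-50.6,50.0],-0.417],[-1,[-7.6,-50.6,50.0],-0.417],[-1,[-7.6,-50.6,50.0],-0.417],[-1,[-7.6,-50.6,50.0],-0.417],[-1,[-7.6,-50.6,50.0],-0.417],[-1,[-7.6,-50.6,50.0],-0.417],[-1,[-7.6,-50.6,50.0],-0.417],[-1,[-7.6,-50.6,50.0],-0.417],[-1,[-7.6,-50.6,50.0],-0.417],[-1,[-7.6,-50.6,50.0],-0.417],[-1,[-7.6,-50.6,50.0],-0.417],[-1,[-7.6,-50.6,50.0],-0.417],[-1,[-7.6,-50.6,50.0],-0.417]]'

```text
t: 2.3
eef_pos: [509.9, -59.5, 480.9]
tcp_rot: [0.377, 1.571, 0.444]
ft_force: [0.2, 0.7, -0.8]
opening: 0.999
```

Run:
```python
from h import *
p,M=tool(); print(p,M.round(3)); s=monitor.state();print(s['t'],s['ft_force'])
shot('wrist','w1.png')
```

```text
[509.94722287 -59.48151473 480.93858369] [[ 0.    -0.067  0.998]
 [ 0.     0.998  0.067]
 [-1.     0.     0.   ]]
2.3 [ 0.19946974  0.72307812 -0.75836259]
```

View pics/w1.png

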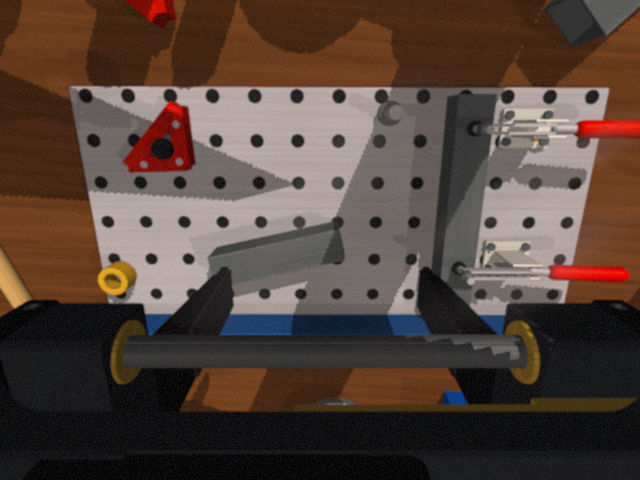

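The wrist view shows the plate with corners at (71,87) and (607,88). The square is at (165,140) with its corner at about (190,170). The tube runs (210,265)–(342,240), the rail is at about (465,190) and the bolt at (389,112). I'll enlarge the tube, rail and square area for corner picks.

Run:
```python
from h import *
im=cv2.imread('pics/w1.png')
a=cv2.resize(im[195:320,190:510],None,fx=2.5,fy=2.4,interpolation=cv2.INTER_CUBIC)
b=cv2.resize(im[80:205,110:260],None,fx=2.4,fy=2.4,interpolation=cv2.INTER_CUBIC)
d=cv2.resize(im[80:205,370:553],None,fx=2.4,fy=2.4,interpolation=cv2.INTER_CUBIC)
b=np.hstack([b,d])[:, :800]; b=np.pad(b,((0,0),(0,800-b.shape[1]),(0,0)))
v=np.vstack([a,b]); v=np.clip(v.astype(float)*1.5,0,255).astype(np.uint8)
cv2.imwrite('pics/w1c.png',v); print(v.shape)
```

```text
(600, 800, 3)
```

View pics/w1c.png

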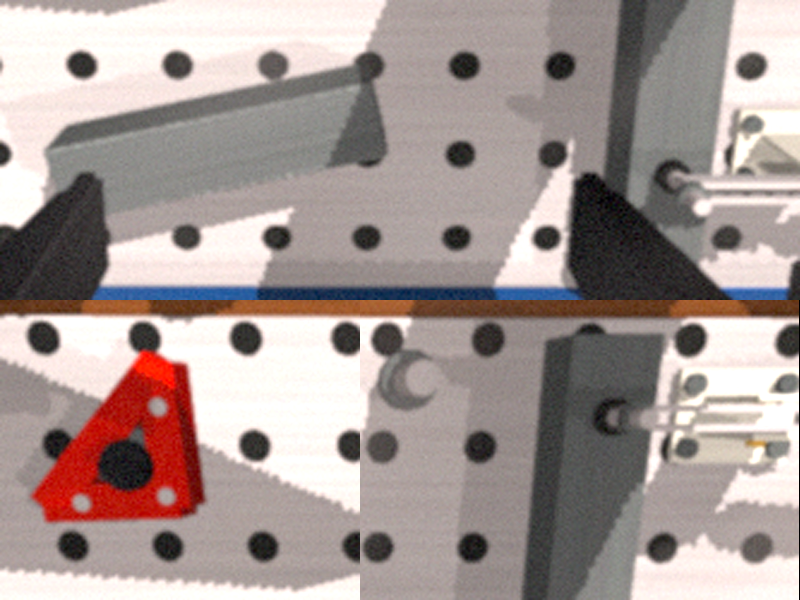

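```bash
cat > m.py <<'E'
from h import *
E
python3 - <<'E'
from h import *
c=cams.read_camera('wrist')
def f(n,uv,z): print(n,ray(c,uv,z)[:,:2].round(1).tolist())
f('plate near corners',[(71,87),(607,88)],16)
f('fence top front',[(160,314.5),(300,314.5),(390,315)],66)
f('tube topfront',[(208.8,257.5),(337.2,228.3)],56); f('tube top far right',[(344.4,257.5)],56)
f('tube base front',[(217.2,248.3),(334,221.3)],16)
f('rail base',[(447.9,97.9),(437.5,205),(432.8,278)],16)
f('rail top',[(456.7,96.7),(448.3,205)],56)
f('sq +x top',[(128.8,171.7),(185.8,170)],38)
f('sq +y top',[(183.8,115.4),(189.2,166.7)],38)
f('bolt base',[(386,116)],16)
# fence from masked blue rows
im=c['image'];h=cv2.cvtColor(im,cv2.COLOR_RGB2HSV)
m=(h[...,0]>100)&(h[...,0]<125)&(h[...,1]>150)
pts=[(x,np.where(m[295:335,x])[0].min()+295) for x in range(240,410,10) if m[295:335,x].any()]
f('fence',pts[::4],66)
E
```

```text
plate near corners [[410.3, -354.7], [370.5, 255.9]]
fence top front [[666.3, -248.3], [655.0, -78.4], [648.4, 30.9]]
tube topfront [[592.1, -190.4], [546.0, -41.0]]
tube top far right [[581.4, -29.7]]
tube base front [[594.7, -191.8], [548.6, -43.6]]
rail base [[393.2, 76.3], [518.9, 83.9], [617.6, 93.1]]
rail top [[394.7, 72.7], [510.0, 82.9]]
sq +x top [[499.2, -285.7], [492.9, -219.9]]
sq +y top [[432.6, -219.5], [488.8, -215.8]]
bolt base [[417.7, 7.5]]
fence [[661.9, -151.2], [657.3, -102.6], [654.1, -54.1], [652.2, -5.4], [649.0, 43.3]]
```

apply_moves --series '[[-1,[6,-5.5,0.8],0],[-1,[12,-5.5,0.8],0],[-1,[18,-5.5,0.8],0],[-1,[23,-5.5,0.8],0],[-1,[26.7,-5.5,0.8],0],[-1,[26.7,-5.5,0.8],0],[-1,[26.7,-5.5,2.0],0],[-1,[26.7,-5.5,3.0],0],[-1,[26.7,-5.5,3.8],0],[-1,[26.7,-5.5,4.6],0],[-1,[26.7,-5.5,5.4],0],[-1,[26.7,-5.5,6.2],0],[-1,[26.7,-5.5,7.0],0],[-1,[26.7,-5.5,7.8],0],[-1,[26.7,-5.5,8.6],0],[-1,[26.7,-5.5,9.3],0],[-1,[26.7,-5.5,10.0],0],[-1,[26.7,-5.5,10.6],0],[-1,[26.7,-5.5,11.1],0],[-1,[26.7,-5.5,11.5],0]]'

```text
t: 4.9
eef_pos: [629.0, -107.9, 213.7]
tcp_rot: [0.939, 1.571, 1.004]
ft_force: [-2.9, -0.8, 2.2]
opening: 1.002
```

```bash
cat >> h.py <<'E'
O=np.array([549.9,-34.9]); YAW=.0655
EX=np.array([np.cos(YAW),np.sin(YAW)]); EY=np.array([-EX[1],EX[0]])
def pl(p): d=np.atleast_2d(p)[:,:2]-O; return np.c_[d@EX,d@EY].round(1)
E
python3 - <<'E'
from h import *
p,M=tool(); s=monitor.state(); print(pl(p),p,s['t'],s['ft_force'])
shot('scene','s1.png');c=shot('side')
cv2.imwrite('pics/side1.png',cv2.cvtColor(cv2.resize(c['image'][130:380,250:520],None,fx=2.8,fy=2.4,interpolation=cv2.INTER_CUBIC),cv2.COLOR_RGB2BGR))
E
```

```text
[[ 74.1 -78. ]] [ 628.98404074 -107.92572703  213.70808927] 4.9 [-2.90358472 -0.768985    2.17717439]
```

View pics/side1.png

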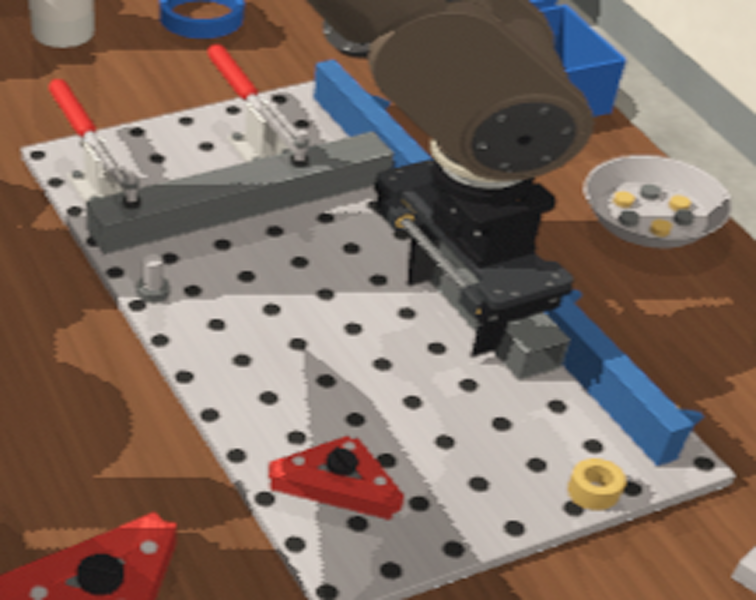

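The tube is flat across both fingers and about 6 mm from the fence. The square and bystanders haven't moved. I'll push on gently.

apply_moves --series '[[-1,[0,0,0.3],0],[-1,[0,0,0.5],0],[-1,[0,0,0.6],0],[-1,[0,0,0.7],0],[-1,[0,0,0.7],0]]'

```text
t: 5.62
eef_pos: [633.0, -107.9, 213.6]
tcp_rot: [2.945, 1.56, 3.01]
ft_force: [-26.2, -4.1, 14.6]
opening: 1.004
```

apply_moves --series '[[-1,[0,0,-1.5],0],[-1,[0,0,-4.0],0],[0.5,[-4,0,-4],0],[1,[-9,0,-4],0],[1,[-9,0,-4],0]]'

```text
t: 6.25
eef_pos: [596.4, -110.2, 307.4]
tcp_rot: [-0.334, 1.564, -0.269]
ft_force: [0.6, 0.5, -0.9]
opening: 0.74
```

Run:
```python
from h import *
p,M=tool(); s=monitor.state(); print(pl(p),p,s['t'],s['ft_force'],s['joints'],s['opening']);print(M.round(2))
c=shot('wrist','w2.png')
```

```text
[[ 41.5 -78.2]] [ 596.38211177 -110.22801768  307.35460999] 6.25 [ 0.63643312  0.54013047 -0.90607297] [-2.91662126e-01  5.73771482e-01  1.70639803e+00  2.21232465e-04
  8.54175212e-01 -1.92782856e+00] 0.7403659401147341
[[ 0.01 -0.07  1.  ]
 [-0.    1.    0.07]
 [-1.   -0.    0.01]]
```

View pics/w2.png

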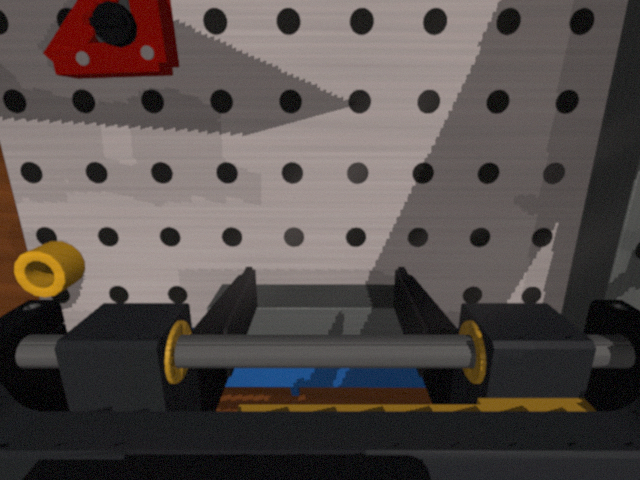

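apply_moves --series '[[1,[0,-5,3],0.18],[1,[0,-11.2,6.6],0.36],[1,[0,-11.2,6.6],0.54],[1,[0,-11.2,6.6],0.72],[1,[0,-11.2,6.6],0.9],[1,[0,-11.2,6.6],1.08],[1,[0,-11.2,6.6],1.26],[1,[0,-11.2,6.6],1.44],[1,[0,-11.2,6.6],1.571],[1,[0,-11.2,6.6],1.571],[1,[4,-11.2,6.6],1.571],[1,[8,-11.2,6.6],1.571],[1,[9.4,-11.2,6.6],1.571],[1,[9.4,-11.2,6.6],1.571]]'

```text
t: 8.05
eef_pos: [669.1, -217.6, 209.1]
tcp_rot: [-2.127, 1.57, 2.653]
ft_force: [-0.3, -0.3, 0.1]
opening: 0.004
```

Run:
```python
from h import *
p,M=tool(); s=monitor.state(); print(pl(p),p,s['t'],s['ft_force'],s['joints'],s['opening']);print(M.round(2))
c=shot('side')
cv2.imwrite('pics/side2.png',cv2.cvtColor(cv2.resize(c['image'][130:380,270:510],None,fx=3,fy=2.4,interpolation=cv2.INTER_CUBIC),cv2.COLOR_RGB2BGR))
```

```text
[[ 107.  -190.1]] [ 669.06741058 -217.58980968  209.0794986 ] 8.05 [-0.28104301 -0.26731759  0.06200004] [-4.08238178e-01  8.13130007e-01  1.49824813e+00  1.05493545e-04
  8.31178326e-01 -4.75149220e-01] 0.004477654581666417
[[-0.    1.    0.07]
 [ 0.    0.07 -1.  ]
 [-1.   -0.   -0.  ]]
```

View pics/side2.png

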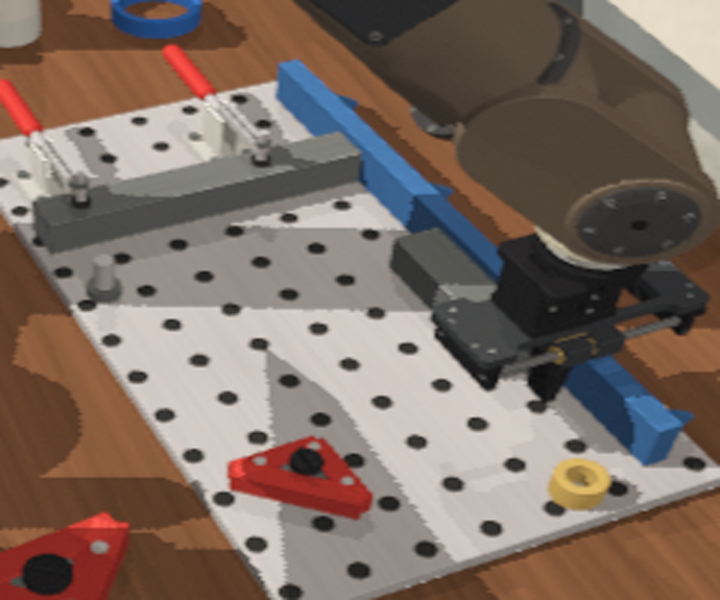

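The tube looks flat on the fence, and the closed fingers stand beyond its right end. Next I push along the fence.

apply_moves --series '[[1,[-0.3,0,-1.0],0],[1,[-0.3,0,-1.8],0],[1,[-0.3,0,-2.5],0],[1,[-0.3,0,-3.2],0],[1,[-0.3,0,-3.9],0],[1,[-0.3,0,-4.6],0],[1,[-0.3,0,-5.3],0],[1,[-0.3,0,-6.0],0],[1,[-0.3,0,-6.7],0],[1,[-0.3,0,-7.4],0],[1,[-0.3,0,-8.1],0],[1,[-0.3,0,-8.8],0],[1,[-0.3,0,-9.5],0],[1,[-0.3,0,-10.2],0],[1,[-0.3,0,-10.9],0],[1,[-0.3,0,-11.6],0],[1,[-0.3,0,-12.2],0],[1,[-0.3,0,-12.7],0],[1,[-0.3,0,-13.1],0],[1,[-0.3,0,-13.3],0]]'

```text
t: 10.6
eef_pos: [660.3, -84.6, 212.7]
tcp_rot: [-2.638, 1.571, 2.139]
ft_force: [-0.5, -4.2, 1.1]
opening: 0.005
```

apply_moves --series '[[1,[0,0,-0.2],0],[1,[0,0,-0.4],0],[1,[0,0,-0.5],0],[1,[0,0,-0.5],0]]'

```text
t: 11.1
eef_pos: [660.0, -81.5, 212.7]
tcp_rot: [0.26, 1.569, -1.246]
ft_force: [-0.3, -15.3, -0.2]
opening: 0.006
```

apply_moves --series '[[1,[0,0,-0.15],0],[1,[0,0,-0.3],0],[1,[0,0,-0.3],0]]'

```text
t: 11.48
eef_pos: [660.0, -80.8, 213.0]
tcp_rot: [0.321, 1.565, -1.185]
ft_force: [-1.6, -32.6, -1.1]
opening: 0.002
```

Run:
```python
from h import *
p,M=tool(); s=monitor.state(); print(pl(p),p,s['t'],s['ft_force'],s['moment'])
c=shot('scene')
cv2.imwrite('pics/s2.png',cv2.cvtColor(cv2.resize(c['image'][190:390,140:460],None,fx=2.5,fy=2.5,interpolation=cv2.INTER_CUBIC),cv2.COLOR_RGB2BGR))
```

```text
[[106.9 -53. ]] [660.02975293 -80.75419935 213.01379377] 11.475 [ -1.61491208 -32.55433324  -1.12203157] [-5.44785604  0.17398197  0.07430335]
```

View pics/s2.png

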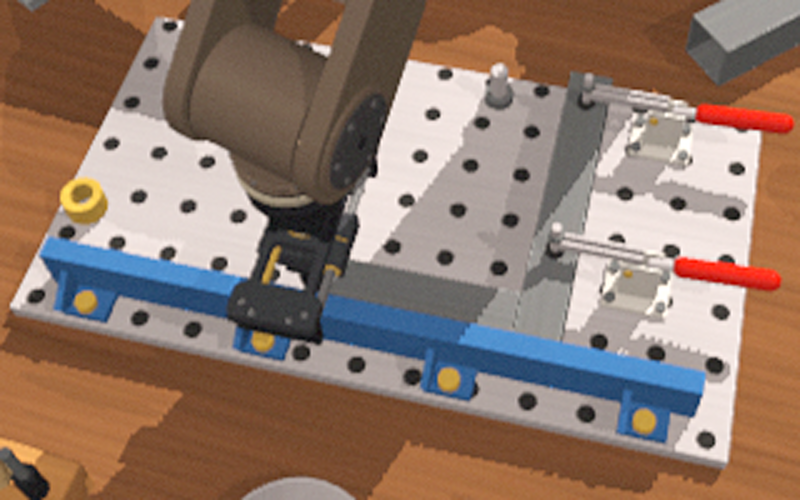

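The scene view shows the tube's far end at the rail, and the force rises stiffly (33 N) against it, so it is butted. I'll back off, rise and look at the square and the tube line.

apply_moves --series '[[1,[0,0,2],0],[1,[0,0,4],0],[1,[-6,0,4],0],[1,[-12,-3,4.7],0],[0.2,[-18,-8,4.7],0.18],[0.2,[-20,-11.7,4.7],0.36],[0.2,[-20,-11.7,4.7],0.54],[0.2,[-20,-11.7,4.7],0.72],[0.2,[-20,-11.7,4.7],0.785],[0.2,[-20,-11.7,4.7],0.785],[0.2,[-20,-11.7,4.7],0.785]]'

```text
t: 12.9
eef_pos: [546.1, -131.5, 412.7]
tcp_rot: [-2.022, 1.57, 1.972]
ft_force: [-0.6, -0.6, 0.9]
opening: 0.4
```

Run:
```python
from h import *
p,M=tool(); s=monitor.state(); print(pl(p),p,s['t'],s['joints'],s['opening']);print(M.round(2))
c=shot('wrist'); k=shot('side')
a=c['image'][:330]; b=k['image'][140:350,270:510]
b=cv2.resize(b,(640,270),interpolation=cv2.INTER_CUBIC)
cv2.imwrite('pics/w3.png',cv2.cvtColor(np.vstack([np.clip(a*1.3,0,255).astype(np.uint8),b]),cv2.COLOR_RGB2BGR))
np.save('w3.npy',c,allow_pickle=True)
```

```text
[[-10.1 -96.1]] [ 546.08214052 -131.50540807  412.65618131] 12.9 [-3.53948529e-01  3.92759431e-01  1.70634214e+00  2.94789321e-04
  1.04273090e+00  3.64419274e-01] 0.4004430823200612
[[-0.    0.75 -0.66]
 [ 0.   -0.66 -0.75]
 [-1.   -0.   -0.  ]]
```

View pics/w3.png

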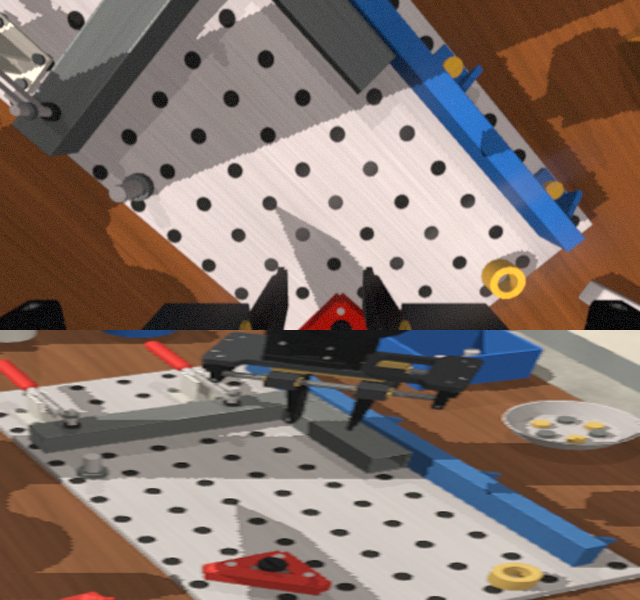

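The tube lies along the fence with no visible gap, with its near bottom corner at about (362,93) px. The square's corner is at (341,293), and the bolt and spacer haven't moved. Checking the numbers:

Run:
```python
from h import *
c=np.load('w3.npy',allow_pickle=True).item()
for n,uv,z in [('tube base end corner',(362,93),16),('tube base front edge pt',(268,18),16),('rail base',(77,153),16),('sq corner top',(341,293),38),('bolt',(137,187),16),('spacer',(506,282),41)]:
    print(n,pl(ray(c,[uv],z)))
w=cv2.cvtColor(c['image'],cv2.COLOR_RGB2HSV)
g=ray(cams.read_camera('scene'),[(231,219)],38)
```

```text
tube base end corner [[ 92.6 -42.9]]
tube base front edge pt [[75.7 65.3]]
rail base [[-151.3  119.8]]
sq corner top [[ -63.5 -172.9]]
bolt [[-136.4   55.8]]
spacer [[  69.2 -285.2]]
```

Run:
```python
from h import *
c=np.load('w3.npy',allow_pickle=True).item()
im=cv2.GaussianBlur(c['image'],(3,3),0); g=cv2.cvtColor(im,cv2.COLOR_RGB2GRAY); h=cv2.cvtColor(im,cv2.COLOR_RGB2HSV)
for r in range(2,92,10):
    b=np.where((h[r,300:500,0]>100)&(h[r,300:500,0]<125)&(h[r,300:500,1]>140))[0]
    print(r,'blue starts',b.min()+300 if len(b) else None,'gray',g[r,225:420:5].tolist())
```

```text
2 blue starts 351 gray [124, 164, 161, 162, 161, 168, 159, 160, 160, 143, 47, 38, 61, 60, 59, 60, 58, 61, 58, 60, 59, 57, 61, 59, 57, 33, 34, 54, 53, 54, 51, 52, 52, 34, 21, 100, 110, 106, 45]
12 blue starts 360 gray [30, 32, 155, 162, 169, 176, 142, 113, 95, 97, 96, 93, 31, 45, 60, 61, 60, 60, 58, 59, 61, 62, 58, 60, 60, 59, 55, 27, 48, 51, 50, 51, 51, 51, 52, 107, 111, 111, 109]
22 blue starts 368 gray [33, 28, 86, 112, 114, 115, 113, 113, 114, 110, 98, 97, 97, 86, 28, 55, 59, 62, 60, 60, 60, 59, 59, 59, 58, 60, 59, 58, 51, 26, 48, 51, 51, 48, 49, 50, 67, 110, 111]
32 blue starts 377 gray [100, 109, 110, 111, 111, 111, 113, 113, 114, 114, 113, 106, 96, 96, 98, 75, 28, 59, 60, 60, 59, 60, 58, 58, 58, 60, 57, 62, 59, 57, 38, 32, 49, 51, 51, 49, 52, 52, 88]
42 blue starts 385 gray [108, 112, 110, 109, 110, 111, 111, 111, 113, 113, 113, 114, 111, 109, 96, 97, 98, 59, 30, 60, 60, 58, 60, 60, 57, 60, 61, 59, 58, 60, 59, 54, 25, 39, 50, 51, 52, 51, 50]
52 blue starts 394 gray [97, 110, 107, 110, 110, 109, 110, 66, 25, 56, 112, 112, 112, 112, 111, 104, 96, 95, 98, 43, 36, 62, 61, 60, 59, 59, 61, 60, 59, 59, 60, 61, 60, 53, 25, 48, 51, 50, 52]
62 blue starts 391 gray [95, 107, 110, 110, 107, 111, 112, 24, 22, 21, 106, 112, 112, 112, 113, 112, 112, 98, 98, 96, 97, 33, 43, 60, 59, 59, 61, 59, 59, 59, 59, 57, 60, 40, 26, 27, 33, 51, 53]
72 blue starts 400 gray [106, 108, 109, 109, 110, 112, 107, 112, 113, 108, 111, 113, 111, 112, 111, 112, 111, 111, 110, 97, 96, 92, 92, 30, 50, 61, 61, 58, 61, 60, 61, 76, 96, 93, 90, 31, 29, 30, 44]
82 blue starts 421 gray [108, 106, 108, 107, 109, 109, 111, 111, 108, 111, 111, 109, 111, 111, 111, 113, 109, 111, 111, 110, 110, 95, 96, 94, 80, 29, 57, 59, 62, 75, 93, 92, 94, 96, 93, 94, 72, 35, 38]
```

Run:
```python
from h import *
c=np.load('w3.npy',allow_pickle=True).item()
print(pl(ray(c,[(273,2),(292,22),(310,42),(329,62),(347,82)],16)))
print('fence/tube top line z56',pl(ray(c,[(350,2),(368,22),(385,42),(394,52)],56)))
k=cams.read_camera('side'); m=cv2.cvtColor(k['image'],cv2.COLOR_RGB2HSV)
m=(((m[...,0]<8)|(m[...,0]>172))&(m[...,1]>150)&(m[...,2]>90)).astype(np.uint8); m[:, :330]=0; m[:300]=0
q=max(cv2.findContours(m,0,1)[0],key=cv2.contourArea); print(cv2.approxPolyDP(q,2,True)[:,0].tolist())
```

```text
[[ 88.5  70.8]
 [ 89.   47.4]
 [ 88.8  24.1]
 [ 89.4  -0.7]
 [ 89.2 -25.4]]
fence/tube top line z56 [[128.4  15.1]
 [128.9  -5.8]
 [128.8 -26.7]
 [129.1 -37.7]]
[[347, 322], [347, 333], [387, 345], [393, 339], [377, 313], [373, 312]]
```

The tube line checks out: it's parallel to the fence within 0.01 rad, with its front face at 88.8 and the fence at 128.8. My earlier (268,18) pick was on a shadow, not the tube. Now I go behind the square's slope.

apply_moves --series '[[0,[0,0.8,6],0],[0,[0,1.6,12],0],[0,[0,1.6,18.9],0],[0,[5,1.6,18.9],0],[0,[10,1.6,18.9],0],[0,[15,1.6,18.9],0],[0,[19.5,1.6,18.9],0],[0,[19.5,1.6,18.9],0],[0,[19.5,1.6,18.9],0]]'

```text
t: 14.22
eef_pos: [433.9, -284.3, 219.0]
tcp_rot: [1.673, 1.57, -0.618]
ft_force: [0.4, 0.4, 0.6]
opening: 0.498
```

```bash
cat > s.py <<'E'
from h import *
def plan(p0,phi0,segs):
    """p0: TCP plate pose; segs: (length, dphi, rows); prints rows relative to start tool frame (z=-heading)"""
    u0=np.array([np.cos(phi0),np.sin(phi0)]); y0=np.array([u0[1],-u0[0]])
    slope=p0+10*u0; phi=phi0; tot=0
    for L,dp,n in segs:
        for i in range(n):
            phi+=dp/n/2; slope=slope+L/n*np.array([np.cos(phi),np.sin(phi)]); phi+=dp/n/2
            q=slope-10*np.array([np.cos(phi),np.sin(phi)])-p0
            print([0,[0,round(float(q@y0)/10,2),round(float(-q@u0)/10,2)],round(-(phi-phi0),2)],end=', ')
    print('\nend slope',slope.round(1))
E
python3 - <<'E'
from s import *
p,M=tool(); s=monitor.state(); q=pl(p)[0]; z=-M[:2,2]; phi=np.arctan2(z[1],z[0])-YAW
print(q,p,phi,s['t'],s['opening'])
plan(q,phi,[(20,0,2),(15,0,2),(80,.38,10)])
E
```

```text
[-132.1 -241.2] [ 433.85088601 -284.25344018  218.99552324] 0.7855392346791367 14.225 0.4977234455662354
[0, [0, -0.0, -1.0], np.float64(-0.0)], [0, [0, -0.0, -2.0], np.float64(-0.0)], [0, [0, -0.0, -2.75], np.float64(-0.0)], [0, [0, -0.0, -3.5], np.float64(-0.0)], [0, [0, 0.02, -4.3], np.float64(-0.04)], [0, [0, 0.02, -5.1], np.float64(-0.08)], [0, [0, -0.02, -5.9], np.float64(-0.11)], [0, [0, -0.09, -6.7], np.float64(-0.15)], [0, [0, -0.19, -7.49], np.float64(-0.19)], [0, [0, -0.32, -8.28], np.float64(-0.23)], [0, [0, -0.48, -9.07], np.float64(-0.27)], [0, [0, -0.67, -9.85], np.float64(-0.3)], [0, [0, -0.88, -10.62], np.float64(-0.34)], [0, [0, -1.13, -11.38], np.float64(-0.38)], 
end slope [ -55.7 -143.5]
```

apply_moves --series '[[0,[0.2,0,-1.0],0],[0,[0.2,0,-2.0],0],[0,[0.2,0,-2.75],0],[0,[0.2,0,-3.5],0],[0,[0.2,0,-4.3],-0.04],[0,[0.2,0,-5.1],-0.08],[0,[0.2,0,-5.9],-0.11],[0,[0.2,-0.1,-6.7],-0.15],[0,[0.2,-0.2,-7.5],-0.19],[0,[0.2,-0.3,-8.3],-0.23],[0,[0.2,-0.5,-9.1],-0.27],[0,[0.2,-0.7,-9.9],-0.3],[0,[0.2,-0.9,-10.6],-0.34],[0,[0.2,-1.1,-11.4],-0.38]]'

```text
t: 15.98
eef_pos: [500.6, -190.6, 215.7]
tcp_rot: [-2.324, 1.571, 2.051]
ft_force: [-0.6, -3.7, 1.4]
opening: 0.501
```

Run:
```python
from s import *
p,M=tool(); s=monitor.state(); q=pl(p)[0]; z=-M[:2,2]; phi=np.arctan2(z[1],z[0])-YAW
print(q,p,phi,s['t'],s['ft_force'])
k=cams.read_camera('side'); m=cv2.cvtColor(k['image'],cv2.COLOR_RGB2HSV)
m=(((m[...,0]<8)|(m[...,0]>172))&(m[...,1]>150)&(m[...,2]>90)).astype(np.uint8); m[:, :325]=0
for c in cv2.findContours(m,0,1)[0]:
    if cv2.contourArea(c)>80: print(cv2.approxPolyDP(c,2,True)[:,0].tolist(), pl(ray(k,cv2.approxPolyDP(c,2,True)[:,0],38)).tolist())
# expected top outline if stuck to pusher
u=np.array([np.cos(phi),np.sin(phi)]); psi=phi-np.pi/4; Rm=np.array([[np.cos(psi),-np.sin(psi)],[np.sin(psi),np.cos(psi)]])
cen=q+10*u+Rm@[15,15]
P=[cen+Rm@v for v in ([30,30],[30,-42],[-42,30])]; print('expected corner,tips',np.round(P,1).tolist())
cv2.imwrite('pics/side3.png',cv2.cvtColor(cv2.resize(k['image'][180:380,290:490],None,fx=3,fy=3),cv2.COLOR_RGB2BGR))
plan(q,phi,[(165,0,18)]);
```

```text
[ -59.4 -152.1] [ 500.56399441 -190.5642417   215.68739923] 1.167942752797524 15.975 [-0.64251214 -3.68118894  1.3513034 ]
[[593, 300], [584, 311], [587, 317], [592, 316], [598, 305], [594, 305]] [[361.3, -338.6], [322.8, -353.4], [317.3, -367.8], [328.6, -369.9], [361.1, -353.1], [353.4, -349.7]]
[[386, 287], [367, 289], [364, 300], [384, 300]] [[-22.3, -133.2], [-62.3, -121.9], [-81.9, -145.9], [-43.4, -162.7]]
[[567, 269], [563, 271], [559, 268], [554, 278], [556, 282], [562, 281]] [[372.3, -248.1], [360.0, -249.2], [358.0, -238.6], [327.5, -257.4], [323.6, -268.2], [337.6, -271.1]]
expected corner,tips [[-30.5, -84.4], [-3.7, -151.2], [-97.3, -111.2]]
[0, [0, -0.0, -0.92], np.float64(-0.0)], [0, [0, -0.0, -1.83], np.float64(-0.0)], [0, [0, -0.0, -2.75], np.float64(-0.0)], [0, [0, -0.0, -3.67], np.float64(-0.0)], [0, [0, -0.0, -4.58], np.float64(-0.0)], [0, [0, -0.0, -5.5], np.float64(-0.0)], [0, [0, -0.0, -6.42], np.float64(-0.0)], [0, [0, -0.0, -7.33], np.float64(-0.0)], [0, [0, -0.0, -8.25], np.float64(-0.0)], [0, [0, -0.0, -9.17], np.float64(-0.0)], [0, [0, -0.0, -10.08], np.float64(-0.0)], [0, [0, -0.0, -11.0], np.float64(-0.0)], [0, [0, -0.0, -11.92], np.float64(-0.0)], [0, [0, -0.0, -12.83], np.float64(-0.0)], [0, [0, -0.0, -13.75], np.float64(-0.0)], [0, [0, -0.0, -14.67], np.float64(-0.0)], [0, [0, -0.0, -15.58], np.float64(-0.0)], [0, [0, -0.0, -16.5], np.float64(-0.0)], 
end slope [9.2 8.9]
```

Run:
```python
from s import *
p,M=tool(); q=pl(p)[0]; phi=1.168
plan(q,phi,[(18,.04,2),(60,0,7),(66,0,7)])
k=cams.read_camera('scene'); m=cv2.cvtColor(k['image'],cv2.COLOR_RGB2HSV)
m=(((m[...,0]<8)|(m[...,0]>172))&(m[...,1]>140)&(m[...,2]>70)).astype(np.uint8)
for c in cv2.findContours(m[190:320,180:390],0,1)[0]:
    if cv2.contourArea(c)>40:
        a=cv2.approxPolyDP(c,1.5,True)[:,0]+[180,190]; print(a.tolist(), pl(ray(k,a,38)).tolist())
```

```text
[0, [0, 0.01, -0.9], -0.02], [0, [0, 0.0, -1.8], -0.04], [0, [0, -0.03, -2.66], -0.04], [0, [0, -0.06, -3.51], -0.04], [0, [0, -0.1, -4.37], -0.04], [0, [0, -0.13, -5.23], -0.04], [0, [0, -0.17, -6.08], -0.04], [0, [0, -0.2, -6.94], -0.04], [0, [0, -0.24, -7.8], -0.04], [0, [0, -0.27, -8.74], -0.04], [0, [0, -0.31, -9.68], -0.04], [0, [0, -0.35, -10.62], -0.04], [0, [0, -0.39, -11.56], -0.04], [0, [0, -0.42, -12.51], -0.04], [0, [0, -0.46, -13.45], -0.04], [0, [0, -0.5, -14.39], -0.04], 
end slope [-3.7 -7.7]
[[269, 226], [260, 228], [244, 244], [240, 250], [243, 258], [270, 254], [272, 252]] [[-90.0, -110.4], [-79.6, -129.7], [-27.0, -152.0], [-8.9, -155.5], [10.5, -141.5], [-13.3, -84.5], [-19.6, -81.6]]
```

The square follows the pusher as expected, so I continue.

apply_moves --series '[[0,[0,0,-0.9],-0.02],[0,[0,0,-1.8],-0.04],[0,[0,0,-2.7],-0.04],[0,[0,0,-3.5],-0.04],[0,[0,-0.1,-4.4],-0.04],[0,[0,-0.1,-5.2],-0.04],[0,[0,-0.2,-6.1],-0.04],[0,[0,-0.2,-6.9],-0.04],[0,[0,-0.2,-7.8],-0.04],[0,[0,-0.3,-8.7],-0.04],[0,[0,-0.3,-9.7],-0.04],[0,[0,-0.3,-10.6],-0.04],[0,[0,-0.4,-11.6],-0.04],[0,[0,-0.4,-12.5],-0.04],[0,[0,-0.5,-13.4],-0.04],[0,[0,-0.5,-14.4],-0.04]]'

```text
t: 18.08
eef_pos: [543.8, -53.0, 215.7]
tcp_rot: [-1.897, 1.571, 2.515]
ft_force: [-0.6, -1.7, -0.2]
opening: 0.5
```

Run:
```python
from s import *
p,M=tool(); s=monitor.state(); q=pl(p)[0]; z=-M[:2,2]; phi=np.arctan2(z[1],z[0])-YAW
print(q,p[2],phi,s['t'],s['ft_force'])
u=np.array([np.cos(phi),np.sin(phi)]); psi=phi-np.pi/4; Rm=np.array([[np.cos(psi),-np.sin(psi)],[np.sin(psi),np.cos(psi)]])
cen=q+10*u+Rm@[15,15]
P=[cen+Rm@v for v in ([30,30],[30,-42],[-42,30])]; print('expected corner,tips',np.round(P,1).tolist(),'slope',(q+10*u).round(1))
for n in ('scene','side'):
    k=cams.read_camera(n); m=cv2.cvtColor(k['image'],cv2.COLOR_RGB2HSV)
    m=(((m[...,0]<8)|(m[...,0]>172))&(m[...,1]>140)&(m[...,2]>70)).astype(np.uint8)
    for c in cv2.findContours(m,0,1)[0]:
        a=cv2.approxPolyDP(c,1.5,True)[:,0]; w=pl(ray(k,a,38))
        if cv2.contourArea(c)>30 and abs(w[:,0].mean())<90 and abs(w[:,1].mean())<110: print(n,w.tolist())
L=80; t=np.array([41,60])-(q+10*u); print('to go',t)
plan(q,phi,[(80,-(phi-np.pi/4),11)])
```

```text
[ -7.3 -17.7] 215.71254721078634 1.2051786954734207 18.075 [-0.60617839 -1.74732926 -0.227755  ]
expected corner,tips [[19.0, 51.1], [48.4, -14.7], [-46.7, 21.7]] slope [-3.7 -8.4]
scene [[-39.8, 22.4], [-40.0, 10.5], [23.8, -17.3], [43.1, -21.1], [60.6, -7.2], [32.7, 48.9], [11.8, 48.5]]
side [[44.7, -7.5], [21.2, -35.9], [37.9, -29.3], [47.4, -12.2]]
side [[-28.7, 27.9], [-41.6, 22.7], [-52.2, 6.3], [-50.1, -5.0], [-39.6, -9.6], [-25.3, 19.2]]
side [[36.0, 10.7], [22.5, 20.2], [15.3, 1.7], [-12.5, 13.7], [-2.8, 27.5], [-31.2, -13.2], [8.6, -30.4]]
to go [44.7247383 68.3609688]
[0, [0, -0.02, -0.73], np.float64(0.04)], [0, [0, -0.02, -1.46], np.float64(0.08)], [0, [0, 0.01, -2.18], np.float64(0.11)], [0, [0, 0.07, -2.91], np.float64(0.15)], [0, [0, 0.16, -3.63], np.float64(0.19)], [0, [0, 0.27, -4.35], np.float64(0.23)], [0, [0, 0.41, -5.07], np.float64(0.27)], [0, [0, 0.58, -5.77], np.float64(0.31)], [0, [0, 0.78, -6.48], np.float64(0.34)], [0, [0, 1.0, -7.17], np.float64(0.38)], [0, [0, 1.25, -7.85], np.float64(0.42)], 
end slope [39.5 58.3]
```

apply_moves --series '[[0,[0,0,-0.7],0.04],[0,[0,0,-1.5],0.08],[0,[0,0,-2.2],0.11],[0,[0,0.1,-2.9],0.15],[0,[0,0.2,-3.6],0.19],[0,[0,0.3,-4.3],0.23],[0,[0,0.4,-5.1],0.27],[0,[0,0.6,-5.8],0.31],[0,[0,0.8,-6.5],0.34],[0,[0,1.0,-7.2],0.38],[0,[0,1.25,-7.8],0.42]]'

```text
t: 19.55
eef_pos: [578.5, 17.3, 215.7]
tcp_rot: [-0.9, 1.57, 3.091]
ft_force: [-3.3, -2.9, 1.3]
opening: 0.505
```

Run:
```python
from s import *
p,M=tool(); s=monitor.state(); q=pl(p)[0]; z=-M[:2,2]; phi=np.arctan2(z[1],z[0])-YAW
print(q,p[2],phi,s['t'],s['ft_force'],'slope',q+10*np.array([np.cos(phi),np.sin(phi)]))
for n in ('scene',):
    k=cams.read_camera(n); m=cv2.cvtColor(k['image'],cv2.COLOR_RGB2HSV)
    m=(((m[...,0]<8)|(m[...,0]>172))&(m[...,1]>140)&(m[...,2]>70)).astype(np.uint8)
    for c in cv2.findContours(m,0,1)[0]:
        a=cv2.approxPolyDP(c,1.5,True)[:,0]; w=pl(ray(k,a,38))
        if cv2.contourArea(c)>30 and abs(w[:,0].mean())<90 and abs(w[:,1].mean())<110: print(n,w.tolist())
```

```text
[32.  50.2] 215.7097880005333 0.7840583568155812 19.55 [-3.29771287 -2.90356415  1.34101057] slope [39.08053533 57.2615876 ]
scene [[18.3, 101.9], [10.7, 89.1], [60.7, 37.7], [77.7, 28.6], [79.1, 44.4], [70.7, 49.0], [78.7, 57.5], [78.7, 79.4], [68.9, 90.3], [78.2, 103.2]]
```

apply_moves --series '[[0,[0,0,-0.3],0],[0,[0,0,-0.6],0],[0,[0,-0.2,-0.8],0],[0,[0,-0.4,-1.0],0],[0,[0,-0.6,-1.2],0],[0,[0,-0.7,-1.35],0],[0,[0,-0.7,-1.35],0]]'

```text
t: 20.48
eef_pos: [580.7, 30.6, 215.7]
tcp_rot: [-0.643, 1.565, -2.933]
ft_force: [-14.8, -15.0, 10.4]
opening: 0.5
```

apply_moves --series '[[0,[0,0,-0.15],0],[0,[0,0,-0.3],0],[0,[0,0,-0.3],0],[0,[0,0,-0.3],0]]'

```text
t: 20.98
eef_pos: [581.6, 31.9, 215.6]
tcp_rot: [-0.636, 1.56, -2.926]
ft_force: [-24.3, -25.3, 17.2]
opening: 0.501
```

Run:
```python
from s import *
p,M=tool(); s=monitor.state(); q=pl(p)[0]
print(q,p,s['t'],s['ft_force'])
k=cams.read_camera('scene')
cv2.imwrite('pics/s4.png',cv2.cvtColor(cv2.resize(k['image'][200:350,270:430],None,fx=4,fy=4,interpolation=cv2.INTER_CUBIC),cv2.COLOR_RGB2BGR))
```

```text
[36.  64.6] [581.555865    31.93096329 215.59445632] 20.975 [-24.28001886 -25.27355599  17.21494885]
```

apply_moves --series '[[0,[0,0,1],0],[0,[0,0,3],0],[0,[-6,0,4],0],[0,[-12,0,4],0],[0,[-18,0,4],0],[0,[-20,0,4],0],[0,[-20,0,4],0],[0,[-20,0,4],0]]'

```text
t: 22.02
eef_pos: [557.6, 3.9, 414.3]
tcp_rot: [-1.049, 1.569, 2.944]
ft_force: [-0.4, 0.0, -0.2]
opening: 0.5
```

Run:
```python
from s import *
p,M=tool(); s=monitor.state(); print(pl(p),p,s['t'],s['ft_force'])
c=cams.read_camera('wrist'); np.save('w4.npy',c,allow_pickle=True)
pts=[(88.8,117),(88.8,45),(17,117)]
uv=proj(c,[np.r_[O+a*EX+b*EY,38] for a,b in pts]); print(uv.round(0))
im=c['image']
x0=int(max(0,min(uv[:,0].min()-60,440))); y0=int(max(0,min(uv[:,1].min()-40,330)))
a=cv2.resize(im[y0:y0+150,x0:x0+200],None,fx=4,fy=4,interpolation=cv2.INTER_CUBIC)
print(x0,y0); cv2.imwrite('pics/w4.png',cv2.cvtColor(np.clip(a*1.5,0,255).astype(np.uint8),cv2.COLOR_RGB2BGR))
```

```text
[[10.2 38.2]] [557.58783737   3.90149929 414.34600048] 22.025 [-0.42594289  0.03009792 -0.24410809]
[[326.  90.]
 [379. 147.]
 [273. 146.]]
212 49
```

View pics/w4.png

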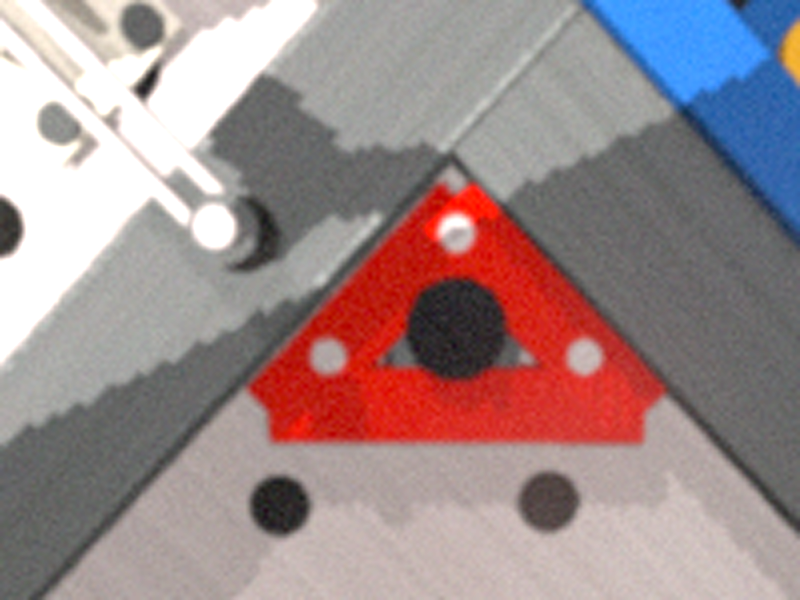

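The close view shows both red legs flush along the rail and the tube. The tube's end butts the rail at crop pixels (450,150)–(580,10) without a gap, and its back is on the fence. The hand is clear, so I'll hand in.

```bash
python3 -c "
from cell import job,monitor
print(job.job_done(), monitor.state()['t'])"
```

```text
the job is handed in; nothing more can be done
the job is handed in; nothing more can be done
```

The fit-up is done and handed in at about 22 s of the 67 s allowed. No verdict was reported.

- **Tube:** I pushed it flat against the fence with open fingertips (about 26 N at contact). I then pushed it along the fence with closed fingertips until it butted the rail (about 33 N).
- **Square:** I steered it into the corner by pushing on its sloping side with both fingertips. I seated it with about 35 N in the plane of the plate. The hand then withdrew about 200 mm above the work.

**Last checks**
- The final close wrist view shows no visible gap between square and tube, square and rail, tube end and rail, or tube and fence.
- Before the square was pushed in, the tube measured parallel to the fence within 0.01 rad.
- With the square pressed home, the fingertip position was within about 1 mm of the calculated seat.
- The bolt and spacer were seen in place before the square was pushed. I did not check the bystanders again at the end, but the forces showed no contact with them.

**Disagreements**
- One hand-picked pixel suggested the tube was skewed. An edge profile showed that the pick was on a shadow, so I discarded it.
- The rail face measured about 117 mm by touch and about 120 mm by camera. I used the touch value.

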